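# Test a freewheel hub and set the sorting spout

## Robot

A 6-joint arm with a two-finger parallel gripper is mounted at the origin on the work surface. World frame = base frame: x ahead of the robot, y to its left, z up, the work surface at z = 0. Lengths are in m, angles in rad, forces in N, time in s.
With the tool pointing down it reaches from about 0.375 to 0.825 m from the base axis. Payload 5.5 kg.
Tool frame: the origin (TCP) lies between the finger pads, 19 mm behind the fingertips; this is the grasp point; z points along the fingers, y is the line along which they close (so a half turn about z gives the same grasp; the last joint's range is limited). The gripper opens to 85 mm and grips with 20 to 120 N. Pads are 22 mm wide; open, the fingers measure 114 mm over their backs; the gripper's body (76 mm by 85 mm) begins 54 mm behind the grasp point. The pads swing forward as they close: fully open they stand 13 mm farther back than shut.
Start: joints at [-1.169, 0.314, -0.047, 1.21, 0, 1.571], TCP at [0.235, -0.552, 0.25] pointing down, gripper open.
Joint ranges: [-2.67, 2.67], [-0.69, 1.73], [-1.03, 1.25], [-2.08, 2.16], [-1.42, 1.45], [-3.14, 3.14]. Speed limits (rad/s): [2.39, 2.39, 3.01, 3.14, 3.14, 3.14].

## Interface

Orientations are given as a rotation vector (axis times angle).
In Python, from station import manip gives the robot as it stands. The module is installed in compiled form; this text tells all that it offers.
- The arm moves only by the tool play_rows, never from a script. Its argument "targets" is text: rows parted by semicolons, each of 7 numbers parted by spaces: the finger opening in m, from 0 to 0.0854, then the shift along the tool's x, y, z in m, then the turn, a rotation vector about the tool's x, y, z in rad. In form: hand tx ty tz ax ay az; .... A call has 1 to 20 rows; each row shifts and turns the commanded pose from where the row before left it, along the tool's axes as they then stand; what a row does not reach is not made up. A row lasts 1/10 s, in which the tool goes at most 50 mm and 8.59 degrees, less where a joint would pass 70% of its speed; a pose out of reach is approached as far as the arm can. A call is refused whole if a number of a shift passes 0.05 or a number of a turn 0.15, either way. A call with a gripper value outside its range is refused whole. The fingers move at their own pace and stop on an object; the grip force is fixed at half the most. Time passes only in rows, so rows that do not move let the fingers close. It gives the time, the measured TCP pose, the force, the opening and the grip force at its end, in the units of the state.
- manip.read_state(): the state, without advancing time (a new reading comes with each control period).
- manip.read_camera(name): name is "side" or "top"; returns a dict with "frame" (420x560x3 uint8, blue, green, red), "fx", "fy", "cx", "cy" (pixels), "rvec" (rotation vector, rad) and "tvec" (3), from world to camera coordinates, as OpenCV has them. Camera axes: x right, y down, z forward; pixel columns grow to the right and rows downward; lengths in m; the calibration is good to about 2 mm. A picture is of the moment at which its call begins. There is no depth.
- manip.finish_job(): hands the job in; it is judged then, once.
Trained networks look in a picture, given as the dict that the camera call returned (one of the last four; its "shot" number tells which), for a name from the list of things; names that differ only in an ending like _2 or _b are one class to them, and where a whole thing is asked for, a point or a joint stands for the part that bears it (a point fixed in the world has none). Each returns a list of dicts, best first, with "score" (0 to 1); they miss things now and then, are a little off and sometimes report something else, mostly with a low value. They report only what shows in the picture. A call takes as long as a camera call.
- manip.trace(picture, query): "region" (420x560 bool, what is visible of it) and "xy" ([column, row] in pixels, amid what is visible of it).
The state is a dict: "clock": time; "joint_pos": joint angles; "dq": joint speeds; "effort": joint torques, N m; "ee_pos": TCP position; "eef_rot": TCP orientation; "contact_force": force on the tool from outside, world axes, zero at the start; "ft_torque": the same for the moment, N m; "gripper_width": opening from 0.0 (shut) to 1.0 (fully open); "gripper_force": force on a finger pad.
Only numpy, scipy, OpenCV 4.12 (cv2) and the standard library are available. Lean on these libraries where they do the work, as an engineer would, in place of code of your own. Each camera call takes 0.05 s, during which the arm holds its last target. There are 200 camera calls.

## Task

The freewheel hub on the sloping test stand grips its crank one way and runs loose the other, and nobody knows which: find out by swinging the crank both ways, then pump the crank to and fro until the hub's needle points squarely at the dark mark it is heading for, stopping there because it cannot be wound back. Turn the hub only with the crank, never by pushing the hub or needle. Then swing the chute's spout over the bin on the same side, left or right, as the needle went, let go, and leave the other things on the bench where they are.

Things in the scene. Friction and masses are not known exactly. Their poses are not given: they have to be found in the camera images.
- test_stand: Fixed grey stand, base 200 x 270 mm. Origin on the table under the dial's centre; x points away from the robot, y left, z up. It carries a white dial plate, 210 mm up the slope x 235 mm wide, sloping 35 degrees with its low edge towards the robot: its normal leans 35 degrees from vertical to the stand's -x.
- lamp_tube (a point): Middle of a white lamp tube, 20 mm thick and 270 mm long along the stand's y, at x = -74, z = 190 mm of the stand, on two 14 mm square posts at y = +-128 mm. It crosses above the crank and bars a vertical gripper from the crank's handle: come in leaning 35 degrees, along the dial's normal, the tool pointing down and away from the robot.
- dial_centre (a point): Middle of the dial plate's surface, on the axis of hub and crank, 76 mm above the table over the stand's origin. Its x points up the slope, y to the left, z along the plate's normal (the axis of turning).
- hub: The freewheel hub: steel drum, 100 mm diameter, from 5 to 44 mm above the dial plate, with a black needle 6 mm wide and 4 mm thick, 8 mm above the plate, reaching out to 90 mm from the axis. Origin at dial_centre, z along the plate's normal, x along the needle. Must not be pushed by the robot.
- needle (a joint): Angle of hub and needle (rad) about the dial's normal. 0: needle straight up the slope; it starts within 0.12 of that. Positive: counter-clockwise from above, needle to the left. On the left mark at +1.57, on the right mark at -1.57. Stays where left (friction about 0.35 N m). The crank can drive it in one direction only, hidden and different each time.
- needle_tip (a point): Tip of the needle, 90 mm from the axis.
- mark_left (a point): Centre of the left dark mark, a 20 mm square on the dial plate, 103 mm left of the centre, just beyond the needle's reach.
- mark_right (a point): Centre of the right dark mark, the same, 103 mm right of the centre.
- crank (a joint): Crank angle (rad), same axis and sense as needle. Stops at +-0.62, starts within 0.25 of 0. 0: arm down the slope; positive: handle to the RIGHT (stand's -y). Takes 0.05 N m loose (clicks; a fast loose stroke may drag the needle back a little), 0.4 carrying the hub; stays where left. After a reversal up to 0.35 rad is lost, then needle and crank turn equally. The mark takes 2 or 3 strokes.
- crank_grip (a point): Where to hold the crank's handle: round black post 18 mm thick, parallel to the dial's normal, 75 mm from the axis, free from 55 to 98 mm above the dial plate; this point is on its axis, 80 mm above the plate. z along the post outwards, x along the arm towards the hub's axis. The round post travels on an arc, so the tool need not turn with it.
- chute: Fixed sorting chute beside the stand (left or right of it), base 300 x 240 mm; origin under its middle, x away from the robot, y to the left. Two blue bins (125 x 112 mm, rims 70 mm above the table) stand side by side, centred at x = 82, y = +60 (left bin) and -60 mm (right bin). The spout's upright pivot is at x = -100 mm, y = 0.
- spout (a joint): Angle of the spout about its upright pivot (rad): 0 points straight away between the bins, positive to the left bin, negative to the right bin; stops at +-0.55, starts within 0.1 of 0; needs about 0.12 N m and stays where it is left. The mouth is over a bin from about 0.27 on; 0.4 to 0.5 is the middle of the bin.
- spout_grip (a point): Where to hold or push the spout: upright round black post, 16 mm thick and 40 mm tall, on the aluminium spout (an open trough 70 mm wide, 185 mm long) 90 mm from the pivot; free length from 148 to 188 mm above the table, this point on its axis at 172 mm. x points along the spout, z up.
- spout_mouth (a point): Floor of the spout's lower end, 160 mm from the pivot.
- hub_bin: Bystander: green open bin 160 x 120 x 75 mm with spare hubs, on the other side of the stand from the chute; origin under its centre.
- spanner: Bystander: steel spanner 150 mm long lying between the robot and the stand; origin under its middle.
- hotplate: Bystander: dark round cooking plate, 144 mm across and 18 mm thick, lying on the robot's side of the green bin; origin under its centre.

How it is judged:
On the way, in this order (a step that is already met when the one before it is completed fails the run):
1. the needle has been wound with the crank onto the mark it can reach, left or right ((value of joint needle between 1.43 and 1.71 rad or value of joint needle between -1.71 and -1.43 rad)), for 0.2 s.
2. the spout is over the bin on the same side as the needle (((value of joint needle between 1.43 and 1.71 rad and value of joint spout above 0.27 rad) or (value of joint needle between -1.71 and -1.43 rad and value of joint spout below -0.27 rad))), for 0.2 s.
At the end, for the whole second after the job is handed in: The needle points at the left mark (+1.57 rad) or the right mark (-1.57 rad), within 0.14 rad, and the spout is turned at least 0.27 rad to the same side, over that bin, at rest (((value of joint needle between 1.43 and 1.71 rad and value of joint spout above 0.27 rad) or (value of joint needle between -1.71 and -1.43 rad and value of joint spout below -0.27 rad)) and velocity of joint spout between -0.05 and 0.05 rad/s); the robot touches nothing.
It fails at once if the robot pushes the hub or its needle (more than 2 N) (contact force between any of the fingers, the arm and hub above 2 N).
It fails at once if a bystander is shifted more than 3 cm (distance of any of hub_bin, spanner, hotplate from where it was at the start of the episode above 0.03 m).
It also fails if it takes over 64 s, if anything falls off the work surface, if the arm or the gripper's body presses on something with over 40 N, if the wrist force passes 120 N, or if a joint passes its speed limit or range.

## Working session

There is one attempt and no reset: what is moved stays moved. The work goes in short steps, Python scripts to look and compute and a tool call to move; the robot and the scene stay as the last step left them, time stands still between calls to the robot, and variables do not carry over. Pictures are saved under pics/ and viewed, at most 10 in all, crops included, and the job is handed in when it is done.

Besides the shell and the picture viewer there is one more tool, called after "Request:" as a command line: name --argument value ..., lists and objects as JSON in quotes. play_rows: Moves the arm, as the interface text tells. Its arguments: {"type":"object","properties":{"targets":{"type":"string"}},"required":["targets"]}

```bash
mkdir -p pics
cat > h.py <<'E'
import numpy as np, cv2
from station import manip
from scipy.spatial.transform import Rotation as R
def P(c):
    K=np.array([[c['fx'],0,c['cx']],[0,c['fy'],c['cy']],[0,0,1.]])
    return K@np.c_[cv2.Rodrigues(np.array(c['rvec'],float))[0],np.array(c['tvec'],float).reshape(3)]
def tri(c1,p1,c2,p2):
    X=cv2.triangulatePoints(P(c1),P(c2),np.array(p1,float).reshape(2,1),np.array(p2,float).reshape(2,1))
    return (X[:3]/X[3]).ravel()
def proj(c,X):
    q=P(c)@np.r_[X,1]; return q[:2]/q[2]
def onplane(c,p,z):
    M=P(c); A=M[:,[0,1,3]].copy(); A[:,2]+=M[:,2]*z
    q=np.linalg.solve(A,[p[0],p[1],1]); return q[:2]/q[2]
E
python3 - <<'E'
from h import *
s=manip.read_state(); print(s)
for n in('top','side'):
    c=manip.read_camera(n); cv2.imwrite(f'pics/{n}0.png',c['frame'])
    np.set_printoptions(precision=3,suppress=True)
    print(n,c['fx'],c['rvec'],c['tvec'])
    for q in('test_stand','hub','needle','crank','crank_grip','lamp_tube','chute','spout','spout_grip','hub_bin','spanner','hotplate','mark_left','mark_right','needle_tip','dial_centre'):
        try:
            r=manip.trace(c,q); print(q,[(round(float(d['score']),2),np.round(d['xy'],1).tolist(),int(d['region'].sum())) for d in r[:2]])
        except Exception as e: print(q,e)
E
```

```text
{'clock': 0.0, 'joint_pos': array([-1.16897698e+00,  3.14249990e-01, -4.80713233e-02,  1.21019841e+00,
       -2.27558905e-06,  1.57080354e+00]), 'dq': array([-0.00219257, -0.00046306,  0.00190943,  0.00121246,  0.00036473,
       -0.00032776]), 'effort': array([-2.38389795e-03, -5.39585567e+01,  3.39751196e+01,  1.90181454e-02,
       -2.23369943e-04, -2.74353971e-05]), 'ee_pos': array([ 0.2344428 , -0.55171056,  0.24912357]), 'eef_rot': array([-3.07674883e+00, -6.26590690e-01,  5.43451000e-04]), 'contact_force': array([ 0.77101141, -0.01729389, -0.01638634]), 'ft_torque': array([-0.02407474,  0.02380369,  0.00604206]), 'gripper_force': 0.0, 'gripper_width': 0.9964755722377633}
top 498.72931236635753 [ 2.187 -2.144  0.094] [0.027 0.58  1.578]
test_stand [(0.64, [299.2, 183.1], 5615), (0.3, [303.1, 176.9], 591)]
hub [(0.86, [301.6, 177.3], 610)]
needle [(0.81, [302.1, 179.3], 664), (0.62, [170.6, 223.6], 1591)]
crank [(0.55, [298.6, 188.2], 281), (0.32, [176.8, 213.5], 6868)]
crank_grip [(0.59, [300.9, 190.1], 362)]
lamp_tube [(0.94, [303.7, 181.2], 5525)]
chute [(0.92, [177.6, 214.2
[... 694 characters left out ...]
971)]
crank [(0.49, [258.5, 208.0], 242), (0.48, [301.4, 149.9], 1677)]
crank_grip [(0.75, [257.1, 213.5], 243)]
lamp_tube [(0.85, [237.7, 216.3], 6218), (0.38, [255.8, 212.3], 215)]
chute [(0.59, [228.2, 343.6], 10628)]
spout [(0.97, [237.8, 324.8], 2187)]
spout_grip [(0.61, [239.4, 326.3], 2023)]
hub_bin [(0.91, [302.1, 151.0], 1701), (0.37, [327.1, 242.6], 297)]
spanner [(0.72, [236.5, 216.0], 6016), (0.64, [329.3, 243.9], 192)]
hotplate [(0.93, [345.0, 164.3], 902)]
mark_left [(0.85, [238.4, 210.2], 3695)]
mark_right [(0.81, [234.4, 210.2], 3677), (0.54, [238.9, 203.9], 489)]
needle_tip [(0.81, [240.4, 205.5], 483), (0.41, [238.8, 323.8], 2122)]
dial_centre [(0.78, [234.2, 208.7], 3593)]
```

Run:
```python
import cv2
a=cv2.imread('pics/top0.png')[120:290,100:480]; cv2.imwrite('pics/t0c.png',cv2.resize(a,None,fx=2.1,fy=2.1,interpolation=2))
b=cv2.imread('pics/side0.png')[110:400,120:400]; cv2.imwrite('pics/s0c.png',cv2.resize(b,None,fx=2,fy=2,interpolation=2))
```

```text
(no output)
```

View pics/t0c.png

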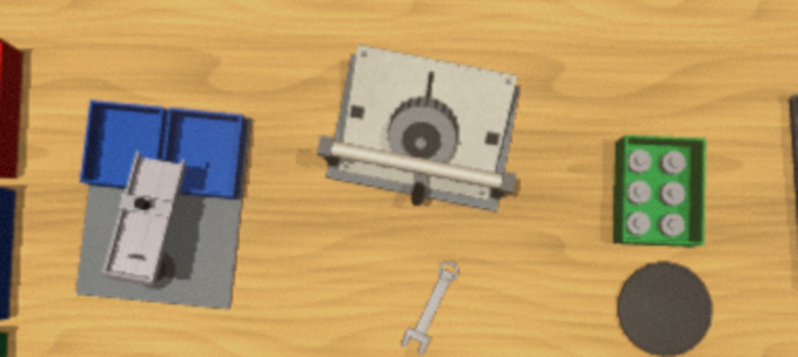

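View pics/s0c.png

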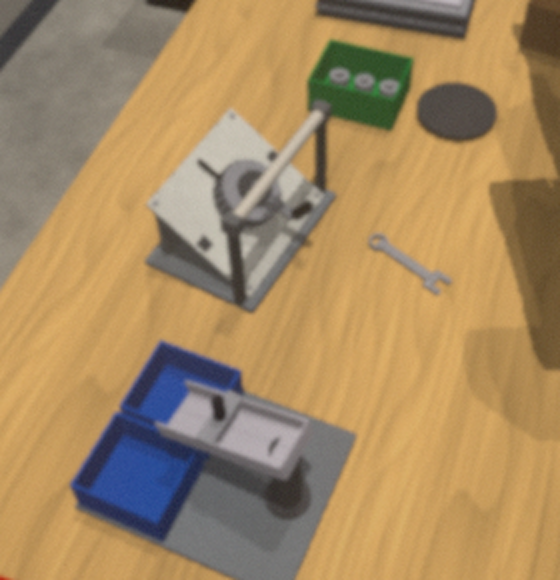

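The top crop shows the stand in the middle with its needle up (tip at about (430,72)) and the handle at about (418,193). The chute is on the left with its post at (143,203). The green bin and hotplate are on the right, and the spanner is in front at (430,305). The side crop agrees, with the handle at (303,208) and the spout post top at (214,397). Next I fit the poses.

```bash
cat >> h.py <<'E'
T=lambda u,v:(100+u/2.1,120+v/2.1)
S=lambda u,v:(120+u/2,110+v/2)
s35,c35=np.sin(np.radians(35)),np.cos(np.radians(35))
def dial(a,b,h): # dial coords up-slope, left, normal -> stand
    return np.array([a*c35-h*s35, b, .076+a*s35+h*c35])
def W(p,X): # pose x,y,yaw
    c,s=np.cos(p[2]),np.sin(p[2]); return np.array([p[0]+c*X[0]-s*X[1],p[1]+s*X[0]+c*X[1],X[2]])
def gripS(q,h=.08,r=.075): return dial(-r*np.cos(q),-r*np.sin(q),h)
E
python3 - <<'E'
from h import *
from scipy.optimize import least_squares
np.set_printoptions(precision=4,suppress=True)
ct=manip.read_camera('top'); cs=manip.read_camera('side')
st=[(ct,T(361,46),dial(.105,.1175,0)),(ct,T(518,74),dial(.105,-.1175,0)),(ct,T(357,111),dial(0,.103,0)),(ct,T(492,139),dial(0,-.103,0)),
(cs,S(232,112),dial(.105,-.1175,0)),(cs,S(152,205),dial(.105,.1175,0)),(cs,S(205,243),dial(0,.103,0)),(cs,S(272,156),dial(0,-.103,0))]
f=lambda p:np.concatenate([proj(c,W(p,X))-uv for c,uv,X in st])
r=least_squares(f,[.65,0,0],x_scale=[.1,.1,.1]);ps=r.x; print('stand',ps,r.fun)
print('mark L tri',tri(ct,T(357,111),cs,S(205,243)),W(ps,dial(0,.103,0)))
print('mark R tri',tri(ct,T(492,139),cs,S(272,156)),W(ps,dial(0,-.103,0)))
ch=[(ct,T(92,101),np.array([.1445,.116,.07])),(ct,T(246,116),np.array([.1445,-.116,.07])),(ct,T(78,293),np.array([-.15,.12,.005])),(ct,T(230,307),np.array([-.15,-.12,.005])),
(cs,S(355,435),np.array([-.15,-.12,.005])),(cs,S(75,488),np.array([.1445,.116,.07])),(cs,S(163,344),np.array([.1445,-.116,.07]))]
g=lambda p:np.concatenate([proj(c,W(p,X))-uv for c,uv,X in ch])
r=least_squares(g,[.6,.3,0],x_scale=[.1,.1,.1]);pc=r.x; print('chute',pc,r.fun)
print('spout post top tri',tri(ct,T(143,203),cs,S(214,397)))
for q in(-.1,0,.1):
    X=W(pc,np.array([-.1+.09*np.cos(q),.09*np.sin(q),.188])); print(q,X,(proj(ct,X)-[100,120])*2.1,(proj(cs,X)-[120,110])*2)
print('handle tri',tri(ct,T(418,193),cs,S(303,208)))
for q in(-.25,-.1,0,.1,.25):
  for h in(.055,.098):
    X=W(ps,gripS(q,h)); print(q,h,X,(proj(ct,X)-[100,120])*2.1,(proj(cs,X)-[120,110])*2)
np.save('ps.npy',ps);np.save('pc.npy',pc)
for n,u in(('hub_bin',(660,190)),('spanner',(430,305)),('hotplate',(664,308))): print(n,onplane(ct,T(*u),.02))
E
python3 - <<'E'
import cv2
a=cv2.imread('pics/top0.png')[170:225,250:350]; cv2.imwrite('pics/t1.png',cv2.resize(a,None,fx=5,fy=5,interpolation=2))
E
```

```text
stand [ 0.6616 -0.0193 -0.1697] [-1.9854  0.0677 -0.6836  0.9307 -0.0756  0.6822  0.0897 -0.5014 -0.2856
 -2.8891 -1.8584 -1.2688  0.7238 -0.1549  1.2018 -0.1076]
mark L tri [0.6815 0.0821 0.0741] [0.679  0.0822 0.076 ]
mark R tri [ 0.6451 -0.12    0.0756] [ 0.6442 -0.1208  0.076 ]
chute [ 0.538   0.3828 -0.072 ] [-1.5796 -0.1504 -2.2997 -0.7589 -1.1299  1.0806 -0.0903  1.2941  2.0889
 -1.021  -1.3664 -1.8144 -0.5798 -2.5585]
spout post top tri [0.5324 0.3729 0.1819]
-0.1 [0.5269 0.3746 0.188 ] [139.8853 204.0094] [220.885 397.258]
0 [0.528  0.3835 0.188 ] [133.48   203.0945] [217.1658 403.3621]
0.1 [0.5282 0.3925 0.188 ] [127.0012 202.8258] [214.0969 409.7892]
handle tri [ 0.5574 -0.0111  0.0975]
-0.25 0.055 [0.575  0.0144 0.0794] [400.8057 182.122 ] [286.6363 225.1002]
-0.25 0.098 [0.5507 0.0185 0.1146] [397.7254 196.3627] [300.5382 215.8532]
-0.1 0.055 [0.5715 0.0037 0.0783] [407.9175 184.6429] [291.1094 221.0498]
-0.1 0.098 [0.5472 0.0079 0.1135] [405.0135 198.9396] [305.0571 211.7456]
0 0.055 [ 0.57   -0.0036  0.078 ] [412.8286 185.8008] [293.6618 217.9191]
0 0.098 [0.5457 0.0006 0.1133] [410.0455 200.1263] [307.63   208.5656]
0.1 0.055 [ 0.569  -0.011   0.0783] [417.8227 186.5276] [295.8444 214.4828]
0.1 0.098 [ 0.5447 -0.0069  0.1135] [415.1618 200.8748] [309.8251 205.0719]
0.25 0.055 [ 0.5687 -0.0222  0.0794] [425.368  186.7949] [298.3873 208.8339]
0.25 0.098 [ 0.5444 -0.018   0.1146] [422.8907 201.1609] [312.3719 199.3231]
hub_bin [ 0.5763 -0.3843]
spanner [ 0.3935 -0.0338]
hotplate [ 0.3963 -0.3894]
```

View pics/t1.png

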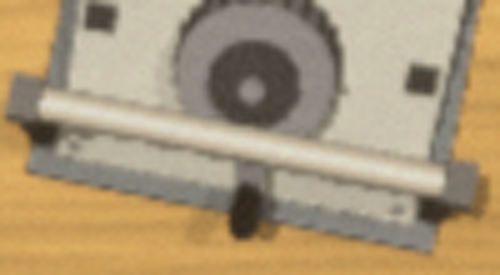

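```bash
cat >> h.py <<'E'
try: ps=np.load('ps.npy');pc=np.load('pc.npy')
except Exception: pass
def toolR(flip=1):
    z=np.array([s35,0,-c35]); y=np.array([0,flip,0.]); x=np.cross(y,z)
    return R.from_euler('z',ps[2])*R.from_matrix(np.c_[x,y,z])
def go(Xs,s=None):
    s=s or manip.read_state(); r=R.from_rotvec(s['eef_rot']); return r.inv().apply(np.array(Xs)-s['ee_pos'])
E
python3 - <<'E'
from h import *
np.set_printoptions(precision=4,suppress=True)
s=manip.read_state(); r=R.from_rotvec(s['eef_rot']); print(r.as_matrix())
g=W(ps,gripS(.13)); n=-toolR().as_matrix()[:,2]; pre=g+.11*n
print('grip',g,'pre',pre)
print('to stage', go([.46,.01,.26]))
for f in(1,-1): print(f,(r.inv()*toolR(f)).as_rotvec(), (r.inv()*toolR(f)).magnitude())
E
```

```text
[[ 0.9204  0.3911 -0.    ]
 [ 0.3911 -0.9204  0.    ]
 [-0.     -0.     -1.    ]]
grip [ 0.5547 -0.0108  0.0989] pre [ 0.4925 -0.0002  0.189 ]
to stage [ 0.4273 -0.4293 -0.01  ]
1 [-0.778  -0.2286 -2.4674] 2.5972051095807727
-1 [-0.1745  0.5939  0.5535] 0.8303874543792513
```

Request:
play_rows --targets "0.085 0.0214 -0.0215 -0.0005 0 0 0;0.085 0.0214 -0.0215 -0.0005 0 0 0;0.085 0.0214 -0.0215 -0.0005 0 0 0;0.085 0.0214 -0.0215 -0.0005 0 0 0;0.085 0.0214 -0.0215 -0.0005 0 0 0;0.085 0.0214 -0.0215 -0.0005 0 0 0;0.085 0.0214 -0.0215 -0.0005 0 0 0;0.085 0.0214 -0.0215 -0.0005 0 0 0;0.085 0.0214 -0.0215 -0.0005 0 0 0;0.085 0.0214 -0.0215 -0.0005 0 0 0;0.085 0.0214 -0.0215 -0.0005 0 0 0;0.085 0.0214 -0.0215 -0.0005 0 0 0;0.085 0.0214 -0.0215 -0.0005 0 0 0;0.085 0.0214 -0.0215 -0.0005 0 0 0;0.085 0.0214 -0.0215 -0.0005 0 0 0;0.085 0.0214 -0.0215 -0.0005 0 0 0;0.085 0.0214 -0.0215 -0.0005 0 0 0;0.085 0.0214 -0.0215 -0.0005 0 0 0;0.085 0.0214 -0.0215 -0.0005 0 0 0;0.085 0.0214 -0.0215 -0.0005 0 0 0"

```text
clock: 3.8
ee_pos: [0.4607, 0.0122, 0.2602]
eef_rot: [3.078, 0.627, 0.001]
contact_force: [0.1, -0.0, -0.7]
gripper_width: 0.996
gripper_force: 0.0
```

Run:
```python
from h import *
np.set_printoptions(precision=4,suppress=True)
s=manip.read_state(); r=R.from_rotvec(s['eef_rot']); print(s['joint_pos'],s['ee_pos'])
print((r.inv()*toolR(-1)).as_rotvec()/8)
```

```text
[ 0.0265  0.0471 -0.3469  1.1763 -0.0001  2.7662] [0.4607 0.0122 0.2602]
[-0.0218  0.0742  0.0692]
```

Run:
```python
from h import *
np.set_printoptions(precision=4,suppress=True)
s=manip.read_state(); r=R.from_rotvec(s['eef_rot'])
d=R.from_euler('z',ps[2])*R.from_matrix(np.diag([-1,1,-1.]))
print((r.inv()*d).as_rotvec(),(d.inv()*toolR(1)).as_rotvec())
```

```text
[ 0.0007  0.0002 -2.57  ] [ 0.     -0.6109  0.    ]
```

Request:
play_rows --targets "0.085 0 0 0 0 0 -0.1428;0.085 0 0 0 0 0 -0.1428;0.085 0 0 0 0 0 -0.1428;0.085 0 0 0 0 0 -0.1428;0.085 0 0 0 0 0 -0.1428;0.085 0 0 0 0 0 -0.1428;0.085 0 0 0 0 0 -0.1428;0.085 0 0 0 0 0 -0.1428;0.085 0 0 0 0 0 -0.1428;0.085 0 0 0 0 0 -0.1428;0.085 0 0 0 0 0 -0.1428;0.085 0 0 0 0 0 -0.1428;0.085 0 0 0 0 0 -0.1428;0.085 0 0 0 0 0 -0.1428;0.085 0 0 0 0 0 -0.1428;0.085 0 0 0 0 0 -0.1428;0.085 0 0 0 0 0 -0.1428;0.085 0 0 0 0 0 -0.1428"

```text
clock: 5.6
ee_pos: [0.4604, 0.0109, 0.2601]
eef_rot: [0.257, 3.131, 0.0]
contact_force: [0.1, -0.2, -0.6]
gripper_width: 1.001
gripper_force: 0.0
```

Request:
play_rows --targets "0.06 0 0 0 0 -0.1222 0;0.06 0 0 0 0 -0.1222 0;0.06 0 0 0 0 -0.1222 0;0.06 0 0 0 0 -0.1222 0;0.06 0 0 0 0 -0.1222 0;0.06 0 0 0 0 0 0"

```text
clock: 6.2
ee_pos: [0.4547, 0.0108, 0.2548]
eef_rot: [0.212, 2.528, -0.069]
contact_force: [-0.5, -0.2, -1.1]
gripper_width: 0.705
gripper_force: 0.0
```

Run:
```python
from h import *
np.set_printoptions(precision=4,suppress=True)
s=manip.read_state(); r=R.from_rotvec(s['eef_rot']); print(s['joint_pos'],s['ee_pos'],(r.inv()*toolR(1)).as_rotvec())
g=W(ps,gripS(.13)); n=-toolR().as_matrix()[:,2]
print(go(g+.11*n),go(g))
```

```text
[ 0.1454 -0.4291 -0.907   0.5103 -0.1778  0.2593] [0.4547 0.0108 0.2548] [-0.0003 -0.0048  0.0025]
[ 0.0054 -0.0044  0.0764] [ 0.0048 -0.0044  0.1864]
```

Request:
play_rows --targets "0.06 0.0005 -0.0004 0.018 0 0 0;0.06 0.0005 -0.0004 0.018 0 0 0;0.06 0.0005 -0.0004 0.018 0 0 0;0.06 0.0005 -0.0004 0.018 0 0 0;0.06 0.0005 -0.0004 0.018 0 0 0;0.06 0.0005 -0.0004 0.018 0 0 0;0.06 0.0005 -0.0004 0.018 0 0 0;0.06 0.0005 -0.0004 0.018 0 0 0;0.06 0.0005 -0.0006 0.018 0 0 0;0.06 0.0005 -0.0006 0.018 0 0 0;0.06 0 0 0 0 0 0;0.06 0 0 0 0 0 0"

```text
clock: 7.4
ee_pos: [0.5584, -0.0103, 0.1096]
eef_rot: [0.215, 2.525, -0.068]
contact_force: [0.2, 0.7, 0.0]
gripper_width: 0.703
gripper_force: 0.0
```

Run:
```python
from h import *
np.set_printoptions(precision=4,suppress=True)
s=manip.read_state(); print(go(W(ps,gripS(.13))),s['contact_force'])
c=manip.read_camera('side');d=manip.read_camera('top')
a=cv2.resize(c['frame'][150:270,180:320],None,fx=4,fy=4,interpolation=2)
b=cv2.resize(d['frame'][140:240,250:350],None,fx=2.5,fy=4.8,interpolation=2)
cv2.imwrite('pics/g1.png',np.hstack([a,cv2.resize(b,(240,480))]))
```

```text
[ 0.0091 -0.0012  0.0068] [0.1511 0.7149 0.0241]
```

View pics/g1.png

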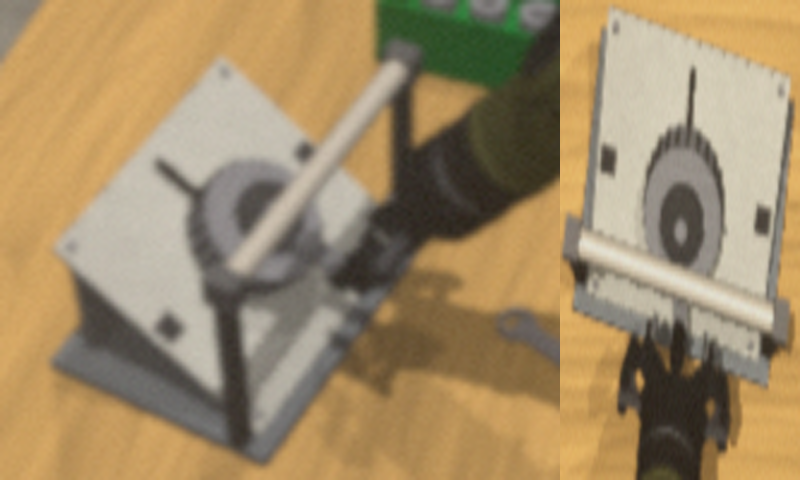

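The picture shows the handle between the open fingers, centred across them (top inset, about (680,350)). I correct 9 mm along tool x and close.

Request:
play_rows --targets "0.06 0.0045 0 0.002 0 0 0;0.06 0.0045 -0.001 0.002 0 0 0;0.06 0 0 0 0 0 0;0 0 0 0 0 0 0;0 0 0 0 0 0 0;0 0 0 0 0 0 0;0 0 0 0 0 0 0;0 0 0 0 0 0 0;0 0 0 0 0 0 0;0 0 0 0 0 0 0"

```text
clock: 8.5
ee_pos: [0.5524, -0.0101, 0.1017]
eef_rot: [0.214, 2.522, -0.067]
contact_force: [-3.8, 1.3, 5.5]
gripper_width: 0.188
gripper_force: 58.3
```

```bash
cat >> h.py <<'E'
def crank_now(s):
    # tcp in dial coords
    p=R.from_euler('z',-ps[2]).apply(s['ee_pos']-np.array([ps[0],ps[1],0]))-[0,0,.076]
    a=p[0]*c35+p[2]*s35; n=-p[0]*s35+p[2]*c35
    return np.arctan2(-p[1],-a),np.hypot(a,p[1]),n,(a,p[1])
E
python3 - <<'E'
from h import *
s=manip.read_state(); print(crank_now(s),s['gripper_width']*85,s['contact_force'],(R.from_rotvec(s['eef_rot']).inv()*toolR()).as_rotvec())
E
```

```text
(np.float64(0.124596769575299), np.float64(0.0753437902620141), np.float64(0.08367636621691998), (np.float64(-0.07475971459229457), np.float64(-0.009363322333714095))) 15.987890376931812 [-3.79446351  1.25096908  5.51870301] [0.00058897 0.00067842 0.00040461]
```

```bash
cat >> h.py <<'E'
def rows(q0,q1,n,r=.075):
    q=np.linspace(q0,q1,n+1); x=np.round(r*np.cos(q),4); y=np.round(-r*np.sin(q),4)
    return ';'.join(f'0 {a:.4f} {b:.4f} 0 0 0 0' for a,b in zip(np.diff(x),np.diff(y)))
E
python3 -c "
from h import *
print(rows(.125,-.535,12))"
```

```text
0 0.0004 0.0042 0 0 0 0;0 0.0002 0.0041 0 0 0 0;0 -0.0001 0.0041 0 0 0 0;0 -0.0002 0.0041 0 0 0 0;0 -0.0005 0.0041 0 0 0 0;0 -0.0008 0.0041 0 0 0 0;0 -0.0009 0.0040 0 0 0 0;0 -0.0012 0.0039 0 0 0 0;0 -0.0014 0.0039 0 0 0 0;0 -0.0016 0.0038 0 0 0 0;0 -0.0018 0.0037 0 0 0 0;0 -0.0020 0.0036 0 0 0 0
```

Request:
play_rows --targets "0 0.0004 0.0042 0 0 0 0;0 0.0002 0.0041 0 0 0 0;0 -0.0001 0.0041 0 0 0 0;0 -0.0002 0.0041 0 0 0 0;0 -0.0005 0.0041 0 0 0 0;0 -0.0008 0.0041 0 0 0 0;0 -0.0009 0.0040 0 0 0 0;0 -0.0012 0.0039 0 0 0 0;0 -0.0014 0.0039 0 0 0 0;0 -0.0016 0.0038 0 0 0 0;0 -0.0018 0.0037 0 0 0 0;0 -0.0020 0.0036 0 0 0 0;0 0 0 0 0 0 0"

```text
clock: 9.8
ee_pos: [0.562, 0.0328, 0.1024]
eef_rot: [0.218, 2.533, -0.076]
contact_force: [-18.5, -5.2, 7.1]
gripper_width: 0.189
gripper_force: 60.6
```

```bash
cat >> h.py <<'E'
def needle(save=None):
    """needle angle from dark pixels on rings 60..86 mm at 10 mm above the plate, both cameras"""
    out=[]
    for n in('top','side'):
        c=manip.read_camera(n); g=cv2.cvtColor(c['frame'],cv2.COLOR_BGR2GRAY).astype(np.float32)
        A=np.arange(-1.9,1.9,.01); I=[]
        for r in np.arange(.062,.086,.003):
            uv=np.array([proj(c,W(ps,dial(r*np.cos(a),r*np.sin(a),.010))) for a in A],np.float32)
            I.append(cv2.remap(g,uv[None,:,0],uv[None,:,1],1)[0])
        m=np.mean(I,0); m=cv2.GaussianBlur(m[None],(0,0),3)[0]; k=np.argsort(m)[:1]
        w=np.clip(m[k[0]]+25-m,0,None)*(abs(A-A[k[0]])<.15); out.append((n,round(float((w*A).sum()/w.sum()),3),round(float(m[k[0]])),round(float(np.median(m)))))
        if save: cv2.imwrite(f'pics/{save}_{n}.png',c['frame'])
    return out
E
cat > st.py <<'E'
from h import *
np.set_printoptions(precision=2,suppress=True)
s=manip.read_state(); print('crank',np.round(crank_now(s)[:3],4),s['contact_force'],s['gripper_width'],s['clock']); print(needle())
E
python3 st.py
```

```text
crank [-0.44  0.08  0.08] [-18.47  -5.16   7.09] 0.1892594710842952 9.8
[('top', -0.443, 95, 203), ('side', 1.854, 67, 187)]
```

Run:
```python
from h import *
d=manip.read_camera('top'); e=manip.read_camera('side')
old=cv2.imread('pics/top0.png')
import h
class M: pass
def ang(c,f):
    g=cv2.cvtColor(f,cv2.COLOR_BGR2GRAY).astype(np.float32);A=np.arange(-1.3,1.3,.01);I=[]
    for r in np.arange(.062,.086,.003):
        uv=np.array([proj(c,W(ps,dial(r*np.cos(a),r*np.sin(a),.010))) for a in A],np.float32)
        I.append(cv2.remap(g,uv[None,:,0],uv[None,:,1],1)[0])
    m=cv2.GaussianBlur(np.mean(I,0)[None],(0,0),3)[0]; return A[m.argmin()],m.min()
print(ang(d,old),ang(d,d['frame'])); print(ang(e,cv2.imread('pics/side0.png')),ang(e,e['frame']))
```

```text
(np.float64(0.07000000000000117), np.float32(98.04448)) (np.float64(-0.4399999999999993), np.float32(94.365906))
(np.float64(0.13000000000000123), np.float32(100.857925)) (np.float64(-0.38999999999999924), np.float32(110.09478))
```

```bash
sed -i 's/np.arange(-1.9,1.9,.01)/np.arange(-1.75,1.2,.01)/' h.py; sed -i "s/np.round(crank_now(s)\[:3\],4)/crank_now(s)/" st.py
python3 -c "
from h import *
s=manip.read_state();print(crank_now(s));print(R.from_rotvec(s['eef_rot']).inv().apply(s['contact_force']))
print(rows(-.48,.02,8));print(rows(.02,.56,9))"
```

```text
(np.float64(-0.4437186176823594), np.float64(0.08027810181962078), np.float64(0.08297328967255084), (np.float64(-0.07250409128565011), np.float64(0.03446346440222626)))
[ 10.39866379  -7.14023072 -14.26570356]
0 0.0021 -0.0042 0 0 0 0;0 0.0017 -0.0043 0 0 0 0;0 0.0015 -0.0045 0 0 0 0;0 0.0012 -0.0045 0 0 0 0;0 0.0010 -0.0046 0 0 0 0;0 0.0006 -0.0046 0 0 0 0;0 0.0003 -0.0047 0 0 0 0;0 0.0001 -0.0047 0 0 0 0
0 -0.0002 -0.0045 0 0 0 0;0 -0.0005 -0.0045 0 0 0 0;0 -0.0008 -0.0044 0 0 0 0;0 -0.0010 -0.0044 0 0 0 0;0 -0.0013 -0.0043 0 0 0 0;0 -0.0016 -0.0042 0 0 0 0;0 -0.0017 -0.0041 0 0 0 0;0 -0.0021 -0.0041 0 0 0 0;0 -0.0023 -0.0038 0 0 0 0
```

Request:
play_rows --targets "0 0.0021 -0.0042 0 0 0 0;0 0.0017 -0.0043 0 0 0 0;0 0.0015 -0.0045 0 0 0 0;0 0.0012 -0.0045 0 0 0 0;0 0.0010 -0.0046 0 0 0 0;0 0.0006 -0.0046 0 0 0 0;0 0.0003 -0.0047 0 0 0 0;0 0.0001 -0.0047 0 0 0 0;0 0 0 0 0 0 0"

```text
clock: 10.9
ee_pos: [0.5499, 0.0018, 0.0979]
eef_rot: [0.211, 2.533, -0.066]
contact_force: [-15.2, 6.2, 4.2]
gripper_width: 0.188
gripper_force: 60.7
```

```bash
cat >> st.py <<'E'
r=R.from_rotvec(s['eef_rot']);print('tool force',r.inv().apply(s['contact_force']),'rot err',(r.inv()*toolR()).as_rotvec())
E
python3 st.py
```

```text
crank (np.float64(-0.024340485012422166), np.float64(0.08056524798651166), np.float64(0.08318678779888054), (np.float64(-0.08054138335316817), np.float64(0.0019608035817304313))) [-15.25   6.22   4.24] 0.1877245610508592 10.9
[('top', -0.443, 94, 202), ('side', -0.385, 109, 189)]
tool force [ 10.86   3.62 -12.58] rot err [ 0.   -0.01  0.  ]
```

The needle stayed at −0.44 on the return stroke, so the hub drives in the negative sense and the needle is heading for the right mark. I continue the return stroke and relieve the side forces.

Request:
play_rows --targets "0 0.0008 -0.0046 -0.0006 0 0 0;0 0.0004 -0.0045 -0.0006 0 0 0;0 0.0000 -0.0045 -0.0006 0 0 0;0 -0.0004 -0.0044 -0.0006 0 0 0;0 -0.0006 -0.0044 -0.0006 0 0 0;0 -0.0009 -0.0043 -0.0006 0 0 0;0 -0.0011 -0.0042 -0.0006 0 0 0;0 -0.0014 -0.0041 -0.0006 0 0 0;0 -0.0016 -0.0041 -0.0006 0 0 0;0 -0.0018 -0.004 0 0 0 0;0 0 0 0 0 0 0"

```text
clock: 12.1
ee_pos: [0.5511, -0.041, 0.1096]
eef_rot: [0.212, 2.524, -0.064]
contact_force: [19.6, 1.9, -21.9]
gripper_width: 0.191
gripper_force: 59.9
```

```bash
python3 st.py
```

```text
crank (np.float64(0.5385543050773015), np.float64(0.07801875053845837), np.float64(0.08785440765686942), (np.float64(-0.06697527976883688), np.float64(-0.04001546370427597))) [ 19.58   1.89 -21.88] 0.1909480371371701 12.1
[('top', -0.443, 94, 202), ('side', -0.386, 109, 188)]
tool force [-3.02  5.08 28.83] rot err [ 0. -0.  0.]
```

```bash
python3 -c "
from h import *
print(rows(.56,-.56,16))"
```

```text
0 0.0027 0.0045 0 0 0 0;0 0.0023 0.0047 0 0 0 0;0 0.0020 0.0049 0 0 0 0;0 0.0016 0.0050 0 0 0 0;0 0.0013 0.0051 0 0 0 0;0 0.0009 0.0051 0 0 0 0;0 0.0005 0.0053 0 0 0 0;0 0.0002 0.0052 0 0 0 0;0 -0.0002 0.0052 0 0 0 0;0 -0.0005 0.0053 0 0 0 0;0 -0.0009 0.0051 0 0 0 0;0 -0.0013 0.0051 0 0 0 0;0 -0.0016 0.0050 0 0 0 0;0 -0.0020 0.0049 0 0 0 0;0 -0.0023 0.0047 0 0 0 0;0 -0.0027 0.0045 0 0 0 0
```

Request:
play_rows --targets "0 0.0027 0.0045 0.001 0 0 0;0 0.0023 0.0047 0.001 0 0 0;0 0.0020 0.0049 0.001 0 0 0;0 0.0016 0.0050 0.0008 0 0 0;0 0.0013 0.0051 0 0 0 0;0 0.0009 0.0051 0 0 0 0;0 0.0005 0.0053 0 0 0 0;0 0.0002 0.0052 0 0 0 0;0 -0.0002 0.0052 0 0 0 0;0 -0.0005 0.0053 0 0 0 0;0 -0.0009 0.0051 0 0 0 0;0 -0.0013 0.0051 0 0 0 0;0 0 0 0 0 0 0"

```text
clock: 13.5
ee_pos: [0.5499, 0.0177, 0.0982]
eef_rot: [0.214, 2.533, -0.071]
contact_force: [-20.2, -0.2, 8.1]
gripper_width: 0.189
gripper_force: 64.9
```

```bash
python3 st.py
```

```text
crank (np.float64(-0.21003850919233533), np.float64(0.08449252369761417), np.float64(0.08493563801740033), (np.float64(-0.08263562190398249), np.float64(0.01761648527186796))) [-20.24  -0.19   8.1 ] 0.1892987609168224 13.5
[('top', -0.901, 88, 203), ('side', -0.864, 117, 192)]
tool force [ 11.85  -3.64 -17.93] rot err [-0.   -0.01  0.  ]
```

Request:
play_rows --targets "0.024 0 0 0 0 0 0;0.024 -0.001 0 0 0 0 0;0.024 -0.001 0 0 0 0 0;0.024 0 0 0 0 0 0;0.024 0 0 0 0 0 0"

```text
clock: 14.1
ee_pos: [0.558, 0.0181, 0.1039]
eef_rot: [0.214, 2.522, -0.068]
contact_force: [0.2, -1.5, -0.0]
gripper_width: 0.281
gripper_force: 0.4
```

```bash
python3 st.py;  python3 -c "
from h import *
print(rows(-.2,-.6,7))"
```

```text
crank (np.float64(-0.25991145325573045), np.float64(0.07536020324091877), np.float64(0.08505233496835146), (np.float64(-0.07282906034967979), np.float64(0.01936719393963112))) [ 0.16 -1.54 -0.02] 0.28136167893899483 14.1
[('top', -0.901, 89, 204), ('side', -0.865, 118, 192)]
tool force [-0.34 -1.49  0.26] rot err [0. 0. 0.]
0 -0.0010 0.0042 0 0 0 0;0 -0.0012 0.0041 0 0 0 0;0 -0.0014 0.0040 0 0 0 0;0 -0.0017 0.0040 0 0 0 0;0 -0.0019 0.0038 0 0 0 0;0 -0.0021 0.0037 0 0 0 0;0 -0.0023 0.0036 0 0 0 0
```

Request:
play_rows --targets "0.022 -0.0012 0.0042 0 0 0 0;0.022 -0.0014 0.0041 0 0 0 0;0.022 -0.0016 0.0040 0 0 0 0;0.022 -0.0019 0.0040 0 0 0 0;0.022 -0.0021 0.0038 0 0 0 0;0.022 -0.0023 0.0037 0 0 0 0;0.022 0 0 0 0 0 0"

```text
clock: 14.9
ee_pos: [0.5681, 0.0395, 0.1079]
eef_rot: [0.215, 2.526, -0.071]
contact_force: [-1.8, -3.5, -1.3]
gripper_width: 0.261
gripper_force: 2.2
```

```bash
python3 st.py;  python3 -c "
from h import *
print(rows(-.6,.3,14))"
```

```text
crank (np.float64(-0.573448888053792), np.float64(0.07776560642793663), np.float64(0.08465375461103014), (np.float64(-0.06532581884624591), np.float64(0.04219036543065491))) [-1.82 -3.5  -1.3 ] 0.26069684995995357 14.9
[('top', -1.225, 88, 204), ('side', -1.207, 125, 193)]
tool force [ 1.73 -3.75  0.39] rot err [-0. -0.  0.]
0 0.0026 -0.0040 0 0 0 0;0 0.0023 -0.0042 0 0 0 0;0 0.0021 -0.0044 0 0 0 0;0 0.0017 -0.0045 0 0 0 0;0 0.0015 -0.0046 0 0 0 0;0 0.0012 -0.0047 0 0 0 0;0 0.0009 -0.0047 0 0 0 0;0 0.0005 -0.0048 0 0 0 0;0 0.0003 -0.0048 0 0 0 0;0 -0.0001 -0.0048 0 0 0 0;0 -0.0003 -0.0048 0 0 0 0;0 -0.0007 -0.0048 0 0 0 0;0 -0.0010 -0.0047 0 0 0 0;0 -0.0012 -0.0047 0 0 0 0
```

Request:
play_rows --targets "0.022 0.0026 -0.0040 0 0 0 0;0.022 0.0023 -0.0042 0 0 0 0;0.022 0.0021 -0.0044 0 0 0 0;0.022 0.0017 -0.0045 0 0 0 0;0.022 0.0015 -0.0046 0 0 0 0;0.022 0.0012 -0.0047 0 0 0 0;0.022 0.0009 -0.0047 0 0 0 0;0.022 0.0005 -0.0048 0 0 0 0;0.022 0.0003 -0.0048 0 0 0 0;0.022 -0.0001 -0.0048 0 0 0 0;0.022 -0.0003 -0.0048 0 0 0 0;0.022 -0.0007 -0.0048 0 0 0 0;0.022 -0.0010 -0.0047 0 0 0 0;0.022 -0.0012 -0.0047 0 0 0 0;0.022 0 0 0 0 0 0"

```text
clock: 16.5
ee_pos: [0.5513, -0.0228, 0.1041]
eef_rot: [0.215, 2.522, -0.069]
contact_force: [0.0, 0.6, -0.6]
gripper_width: 0.255
gripper_force: 0.0
```

```bash
python3 st.py;  python3 -c "
from h import *
print(rows(.27,-.55,14))"
```

```text
crank (np.float64(0.29625242741911795), np.float64(0.07574480951557698), np.float64(0.08503498538841832), (np.float64(-0.07244515818201588), np.float64(-0.022112784187743924))) [ 0.02  0.56 -0.56] 0.25455683894891323 16.5
[('top', -1.225, 87, 202), ('side', -1.208, 124, 191)]
tool force [0.38 0.56 0.42] rot err [-0.  0. -0.]
0 0.0010 0.0043 0 0 0 0;0 0.0008 0.0043 0 0 0 0;0 0.0006 0.0043 0 0 0 0;0 0.0003 0.0044 0 0 0 0;0 0.0000 0.0044 0 0 0 0;0 -0.0002 0.0044 0 0 0 0;0 -0.0005 0.0044 0 0 0 0;0 -0.0008 0.0043 0 0 0 0;0 -0.0010 0.0043 0 0 0 0;0 -0.0012 0.0042 0 0 0 0;0 -0.0015 0.0041 0 0 0 0;0 -0.0017 0.0041 0 0 0 0;0 -0.0020 0.0039 0 0 0 0;0 -0.0022 0.0038 0 0 0 0
```

Request:
play_rows --targets "0.022 0.0010 0.0043 0 0 0 0;0.022 0.0008 0.0043 0 0 0 0;0.022 0.0006 0.0043 0 0 0 0;0.022 0.0003 0.0044 0 0 0 0;0.022 0.0000 0.0044 0 0 0 0;0.022 -0.0002 0.0044 0 0 0 0;0.022 -0.0005 0.0044 0 0 0 0;0.022 -0.0008 0.0043 0 0 0 0;0.022 -0.0010 0.0043 0 0 0 0;0.022 0 0 0 0 0 0"

```text
clock: 17.6
ee_pos: [0.5555, 0.0162, 0.1019]
eef_rot: [0.214, 2.527, -0.071]
contact_force: [-3.1, -4.6, -1.5]
gripper_width: 0.255
gripper_force: 2.1
```

```bash
python3 st.py
```

```text
crank (np.float64(-0.22182802799004261), np.float64(0.07763156888909888), np.float64(0.08465890647027623), (np.float64(-0.07572935394900804), np.float64(0.017079971857376273))) [-3.12 -4.57 -1.55] 0.2554988069189426 17.6
[('top', -1.569, 88, 204), ('side', -1.525, 142, 193)]
tool force [ 2.78 -5.03 -0.03] rot err [-0. -0.  0.]
```

Run:
```python
from h import *
c=manip.read_camera('side');d=manip.read_camera('top')
a=cv2.resize(c['frame'][150:250,190:300],None,fx=3.6,fy=3.6,interpolation=2)
b=cv2.resize(d['frame'][140:240,250:350],None,fx=3.6,fy=3.6,interpolation=2)
cv2.imwrite('pics/n1.png',np.hstack([a,b]))
```

```text
(no output)
```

View pics/n1.png

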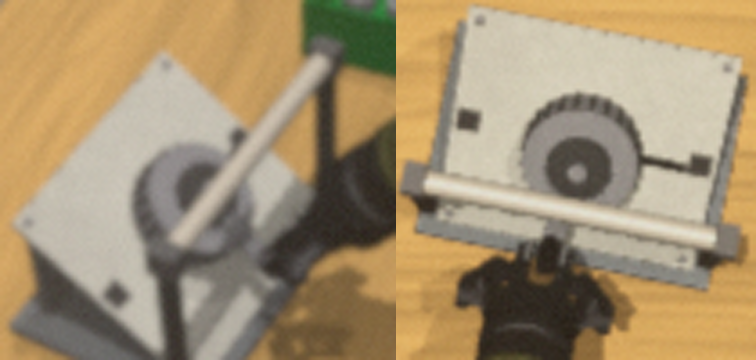

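The needle tip at (695,170) points at the right mark at (700,165), so step 1 is met. I release and back out along the tool axis.

Request:
play_rows --targets "0.05 0 0 0 0 0 0;0.05 0 0 0 0 0 0;0.05 0 0 0 0 0 0;0.05 0 0 -0.01 0 0 0;0.05 0 0 -0.02 0 0 0;0.05 0 0 -0.03 0 0 0;0.05 0 0 -0.03 0 0 0;0.05 0 0 -0.03 0 0 0;0.05 0 0 -0.03 0 0 0;0.05 0 0 -0.02 0 0 0;0.04 0 0 0 0 0.1222 0;0.04 0 0 0 0 0.1222 0;0.04 0 0 0 0 0.1222 0;0.04 0 0 0 0 0.1222 0;0.04 0 0 0 0 0.1222 0;0.04 0 0 0 0 0 0"

```text
clock: 19.4
ee_pos: [0.4633, 0.0327, 0.2421]
eef_rot: [-0.267, -3.126, 0.0]
contact_force: [-0.2, 0.2, 0.2]
gripper_width: 0.466
gripper_force: 0.0
```

Run:
```python
from h import *
np.set_printoptions(precision=4,suppress=True)
s=manip.read_state(); print(s['joint_pos'],s['ee_pos'])
print(needle())
r=R.from_rotvec(s['eef_rot'])
d=R.from_euler('z',pc[2])*R.from_matrix(np.diag([-1,1,-1.]))
print('turn',(r.inv()*d).as_rotvec())
ct=manip.read_camera('top');cs=manip.read_camera('side')
print('post',tri(ct,T(143,203),cs,S(214,397)))
for q in(-.15,-.08,-.5):
    X=W(pc,np.array([-.1+.09*np.cos(q),.09*np.sin(q),.178]));print(q,X)
print('go above post',go([.53,.374,.27]))
```

```text
[ 0.0702  0.0666 -0.3679  1.1408  0.0004  0.2407] [0.4633 0.0327 0.2421]
[('top', -1.568, 88, 205), ('side', -1.523, 138, 187)]
turn [-0.0005 -0.0044 -0.0986]
post [0.5324 0.3729 0.1819]
-0.15 [0.526  0.3701 0.178 ]
-0.08 [0.5272 0.3763 0.178 ]
-0.5 [0.5139 0.3412 0.178 ]
go above post [-0.0112  0.3477 -0.0266]
```

Request:
play_rows --targets "0.045 -0.001 0.029 -0.0022 0 0 0;0.045 -0.001 0.029 -0.0022 0 0 0;0.045 -0.001 0.029 -0.0022 0 0 0;0.045 -0.001 0.029 -0.0022 0 0 0;0.045 -0.001 0.029 -0.0022 0 0 0;0.045 -0.001 0.029 -0.0022 0 0 0;0.045 -0.001 0.029 -0.0022 0 0 0;0.045 -0.001 0.029 -0.0022 0 0 0;0.045 -0.001 0.029 -0.0022 0 0 0;0.045 -0.001 0.029 -0.0022 0 0 0;0.045 -0.001 0.029 -0.0022 0 0 0;0.045 -0.001 0.029 -0.0022 0 0 0;0.045 0 0 0 0 0 -0.0986;0.045 0 0 0 0 0 0"

```text
clock: 21.0
ee_pos: [0.5307, 0.3746, 0.2707]
eef_rot: [0.108, 3.137, 0.002]
contact_force: [0.6, 0.1, -0.3]
gripper_width: 0.527
gripper_force: 0.0
```

Run:
```python
from h import *
np.set_printoptions(precision=4,suppress=True)
s=manip.read_state(); print(s['ee_pos'],s['joint_pos'])
print('go',go([.530,.374,.176]))
```

```text
[0.5307 0.3746 0.2707] [ 0.6149  0.4014  0.124   1.2907 -0.0003  0.6834]
go [ 0.0008 -0.0008  0.0947]
```

Request:
play_rows --targets "0.034 0.0008 -0.0008 0.02 0 0 0;0.034 0 0 0.02 0 0 0;0.034 0 0 0.015 0 0 0;0.034 0 0 0.012 0 0 0;0.034 0 0 0.012 0 0 0;0.034 0 0 0.0115 0 0 0;0.034 0 0 0 0 0 0"

```text
clock: 21.7
ee_pos: [0.5301, 0.3726, 0.1773]
eef_rot: [-0.112, -3.138, 0.002]
contact_force: [-1.0, -0.1, 0.2]
gripper_width: 0.398
gripper_force: 0.0
```

Run:
```python
from h import *
s=manip.read_state(); print(s['ee_pos'],s['contact_force'])
c=manip.read_camera('side');d=manip.read_camera('top')
a=cv2.resize(c['frame'][270:370,170:280],None,fx=3.6,fy=3.6,interpolation=2)
b=cv2.resize(d['frame'][160:260,130:230],None,fx=3.6,fy=3.6,interpolation=2)
cv2.imwrite('pics/sp1.png',np.hstack([a,b]))
```

```text
[0.53009115 0.37255118 0.17725227] [-1.002014   -0.08285149  0.23190306]
```

View pics/sp1.png

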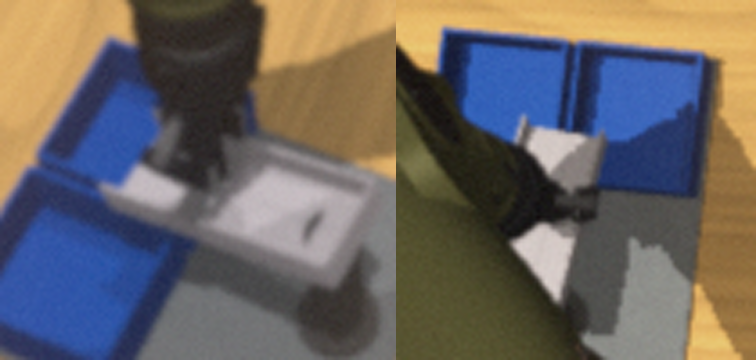

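Request:
play_rows --targets "0.034 0.0003 -0.0035 0 0 0 0;0.034 0.0004 -0.0035 0 0 0 0;0.034 0.0006 -0.0035 0 0 0 0;0.034 0.0008 -0.0035 0 0 0 0;0.034 0.001 -0.0035 0 0 0 0;0.034 0.0011 -0.0035 0 0 0 0;0.034 0.0012 -0.0035 0 0 0 0;0.034 0.0013 -0.0035 0 0 0 0;0.034 0.0014 -0.0035 0 0 0 0;0.034 0.0014 -0.0035 0 0 0 0;0.034 0 0 0 0 0 0"

```text
clock: 22.9
ee_pos: [0.5185, 0.3383, 0.1787]
eef_rot: [-0.112, -3.139, 0.001]
contact_force: [-0.6, 0.5, 0.9]
gripper_width: 0.403
gripper_force: 0.0
```

Run:
```python
from h import *
s=manip.read_state(); print(s['ee_pos'],s['contact_force'])
p=R.from_euler('z',-pc[2]).apply(s['ee_pos']-np.array([pc[0],pc[1],0]))+[.1,0,0]; print(p, np.arctan2(p[1],p[0]))
```

```text
[0.51848381 0.33827463 0.17870826] [-0.63412714  0.5199138   0.85543153]
[ 0.08373544 -0.04577763  0.17870826] -0.5003011774337195
```

Request:
play_rows --targets "0.034 0 0.003 0 0 0 0;0.034 0 0.003 0 0 0 0;0.034 0 0 -0.02 0 0 0;0.034 0 0 -0.03 0 0 0;0.034 0 0 -0.04 0 0 0;0.034 0 -0.03 -0.03 0 0 0;0.034 0.02 -0.04 0 0 0 0;0.034 0.02 -0.04 0 0 0 0;0.034 0.02 -0.04 0 0 0 0;0.034 0.02 -0.04 0 0 0 0;0.034 0 -0.04 0 0 0 0;0.034 0 0 0 0 0 0;0.034 0 0 0 0 0 0"

```text
clock: 24.2
ee_pos: [0.4236, 0.1209, 0.2992]
eef_rot: [0.114, 3.139, 0.001]
contact_force: [0.0, -0.3, 0.1]
gripper_width: 0.399
gripper_force: 0.0
```

Run:
```python
from h import *
print(needle('fin'))
s=manip.read_state(); print(s['clock'],s['contact_force'])
d=cv2.imread('pics/fin_top.png'); cv2.imwrite('pics/fin.png',cv2.resize(d[130:290,120:360],None,fx=3.3,fy=3.3,interpolation=2))
```

```text
[('top', -1.568, 89, 205), ('side', -1.525, 139, 188)]
24.3 [-0.26231995  0.34851646  0.0364843 ]
```

View pics/fin.png

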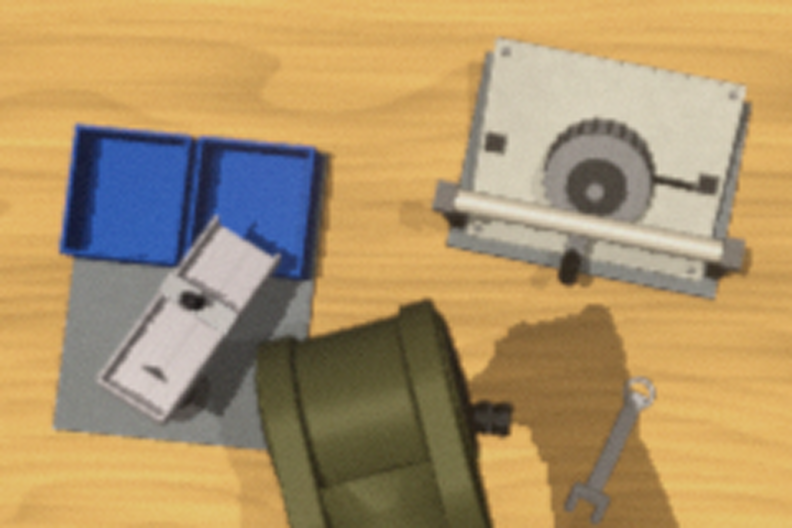

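The final picture shows the spout's mouth over the right bin, at about (248,238). The needle is on the right mark at (707,183), and the arm is clear of everything.

```bash
python3 -c "
from station import manip
print(manip.finish_job())"
```

```text
the job is handed in; nothing more can be done
None
```

I wound the needle onto the right mark (measured at about −1.55 rad), swung the spout over the right bin, let go and handed the job in at about 24 s of the 64 s allowed; the hand-in returned no verdict.

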